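# Find the stamped ring crate and push it to the dispatch line

### The job

One of the two ring crates has a red inspection stamp underneath: tip the left crate over to its right by pressing down the brass lip with the fingertips until it rests on that lip and shows its underside, then push it back down flat, and do the same with the right crate. Then push the stamped crate along the bench until its far wall is flush against the yellow-topped rail, the dispatch line. Do not pick up either crate; leave the other one where it stands and the things around undisturbed.

Things in the scene. Friction and masses are not known exactly. Their poses are not given: they have to be found in the camera images.
- crate_stamped: ring crate: small open wooden box 90 (its x) x 64 (its y) x 58 mm high, 0.2 to 0.42 kg, filled with dark padding, rings pressed fast in it; loose and flat on the bench. Origin: centre of its underside; z up, x away from the robot within 0.4 rad; brass lip at its right (-y) side. This one has the red stamp underneath, hidden until tipped. Either may stand left (y > 0).
- crate_plain: ring crate: small open wooden box 90 (its x) x 64 (its y) x 58 mm high, 0.2 to 0.42 kg, filled with dark padding, rings pressed fast in it; loose and flat on the bench. Origin: centre of its underside; z up, x away from the robot within 0.4 rad; brass lip at its right (-y) side. This one has a bare plywood underside.
- stamp (a point): centre of the red ring-and-dot stamp, 44 mm across, in the middle of the stamped crate's underside
- crate_stamped_lip (a point): middle of the top of the brass lip's outer part, at y = -46, z = 58 mm of the crate's frame (stamped crate). The lip is a plate 84 mm long, 5 mm thick, level with the rim, 22 mm out from the right wall. Pressing it down (some 6 to 12 N) tips the crate to the right; past about 0.9 rad it stays, resting on lip and heel at about 1.18 rad. Pushed back left at its top, it falls flat again
- crate_stamped_heel (a point): middle of the bottom edge of the right wall, the edge on which the crate tips, at y = -32, z = 0 mm of the crate's frame (stamped crate)
- crate_stamped_front (a point): middle of the bottom edge of the far wall, the wall that goes against the rail, at x = 45, z = 0 mm of the crate's frame (stamped crate)
- crate_plain_lip (a point): middle of the top of the brass lip's outer part, at y = -46, z = 58 mm of the crate's frame (plain crate). The lip is a plate 84 mm long, 5 mm thick, level with the rim, 22 mm out from the right wall. Pressing it down (some 6 to 12 N) tips the crate to the right; past about 0.9 rad it stays, resting on lip and heel at about 1.18 rad. Pushed back left at its top, it falls flat again
- crate_plain_heel (a point): middle of the bottom edge of the right wall, the edge on which the crate tips, at y = -32, z = 0 mm of the crate's frame (plain crate)
- crate_plain_front (a point): middle of the bottom edge of the far wall, the wall that goes against the rail, at x = 45, z = 0 mm of the crate's frame (plain crate)
- line: dispatch line: fixed aluminium stop rail with yellow top beyond both crates, 460 mm long along its y, 16 mm deep, 13 to 14 mm high. Origin on the bench in the middle of its near face; x points away from the robot, so the near face is the plane x = 0
- punch_block: brass cube-like block 30x30x22 mm, bystander; origin centre of underside
- jar: glass jar of orange powder with gold lid, diameter 45, 53 mm high, bystander; origin centre of underside
- clamp: wooden ring clamp with brass band, 30x135x21 mm, lying, bystander; origin centre of underside
- cup: small white and pink paper cup of burs, diameter 33, 51 mm high, bystander; origin centre of underside

How it is judged:
On the way, in this order (a step that is already met when the one before it is completed fails the run):
1. the left crate is tipped over by more than 0.9 rad, the other standing flat (((world y of crate_stamped_heel above 0 m and angle between crate_stamped's own z axis and vertical above 0.9 rad and angle between crate_plain's own z axis and vertical below 0.05 rad) or (not (world y of crate_stamped_heel above 0 m) and angle between crate_plain's own z axis and vertical above 0.9 rad and angle between crate_stamped's own z axis and vertical below 0.05 rad))), for 0.2 s.
2. the left crate stands flat again and the right crate is tipped over by more than 0.9 rad (((world y of crate_stamped_heel above 0 m and angle between crate_plain's own z axis and vertical above 0.9 rad and angle between crate_stamped's own z axis and vertical below 0.05 rad) or (not (world y of crate_stamped_heel above 0 m) and angle between crate_stamped's own z axis and vertical above 0.9 rad and angle between crate_plain's own z axis and vertical below 0.05 rad))), for 0.2 s.
3. the stamped crate stands flat and flush against the dispatch line (x of crate_stamped_front in the frame of line between -0.008 and 0.008 m and y of crate_stamped_front in the frame of line between -0.2 and 0.2 m and angle between the x axis of crate_stamped and the x axis of line, either way round below 0.08 rad and angle between crate_stamped's own z axis and vertical below 0.05 rad), for 0.2 s.
At the end, for the whole second after the job is handed in: the stamped crate stands flat with the middle of its far bottom edge within 8 mm of the rail's near face, within 200 mm of the rail's middle along it, and square to it within 0.08 rad; the plain crate stands flat, its heel within 50 mm of where it started; both at rest (all of step 3 and angle between crate_plain's own z axis and vertical below 0.05 rad and distance of crate_plain_heel from where it was at the start of the episode below 0.05 m and linear speed of each of crate_stamped, crate_plain below 0.02 m/s); the robot touches nothing.
It fails at once if a crate is lifted: its heel (right bottom edge) rises more than 20 mm off the bench (height (world z) of any of crate_stamped_heel, crate_plain_heel above 0.02 m).
It fails at once if a bystander is moved by more than 25 mm (distance of any of punch_block, jar, clamp, cup from where it was at the start of the episode above 0.025 m).
It also fails if it takes over 70 s, if anything falls off the work surface, if the arm or the gripper's body presses on something with over 40 N, if the wrist force passes 120 N, or if a joint passes its speed limit or range.

### The arm

A 6-joint arm with a two-finger parallel gripper is mounted at the origin on a cart in front of the work surface, level with it; the furniture and walls round the work are solid. World frame = base frame: x ahead of the robot, y to its left, z up, the work surface at z = 0. Lengths are in m, angles in rad, forces in N, time in s.
With the tool pointing down it reaches from about 0.35 to 0.975 m from the base axis. Payload 4.9 kg.
Tool frame: the origin (TCP) lies at the very end of the fingers, on their centre line; the grasp point (between the pads) lies 19 mm behind it (manip.hold_point_z is the distance from the TCP to the grasp point, in m); z points along the fingers, y is the direction in which the jaws open and shut (so a half turn about z gives the same grasp; the last joint's range is limited). The gripper opens to 85 mm and grips with 20 to 120 N. Pads are 22 mm wide; open, the fingers measure 114 mm over their backs; the gripper's body (76 mm by 85 mm) begins 54 mm behind the grasp point. The pads swing forward as they close: fully open they stand 13 mm farther back than shut.
Start: joints at [-1.456, 0.053, 1.613, -0, 1.476, -0.119], TCP at [0.145, -0.608, 0.21] pointing down, gripper open.
Joint ranges: [-3.01, 3.01], [-1.01, 2.22], [0.06, 2.58], [-1.02, 4.17], [0.09, 2.62], [-3.14, 3.14]. Speed limits (rad/s): [2.57, 2.57, 3.14, 3.14, 3.14, 3.14].

### API

Orientations are given as a unit quaternion [w, x, y, z].
In Python, from plant import manip gives the robot as it stands. The module is installed in compiled form; this text tells all that it offers.
- The arm moves only by the shell command python3 -m creep 'ROWS'. ROWS is JSON, a list of rows, each a list of 7 numbers: the turn, a rotation vector about the tool's x, y, z in degrees, then the shift along the tool's x, y, z in m, then the opening, from 0 (shut) to 1 (fully open). In form: [[ax, ay, az, tx, ty, tz, jaw], ...]. A call has 1 to 20 rows; each row shifts and turns the commanded pose from where the row before left it, along the tool's axes as they then stand; what a row does not reach is not made up. A row lasts 1/12 s, in which the tool goes at most 41.7 mm and 7.16 degrees, less where a joint would pass 70% of its speed; a pose out of reach is approached as far as the arm can. A call is refused whole if a number of a shift passes 0.0417 or a number of a turn 7.16, either way. A call with a gripper value outside its range is refused whole. The fingers move at their own pace and stop on an object; the grip force is fixed at half the most. Time passes only in rows, so rows that do not move let the fingers close. It gives the time, the measured TCP pose, the force and the opening at its end, in the units of the state.
- manip.state(): the state, without advancing time (a new reading comes with each control period).
- manip.grab_frame(name): name is "scene" or "top" or "wrist"; returns the picture (480x640x3 uint8, blue, green, red); there is no depth.
- manip.get_calibration(name): a dict with "fx", "fy", "cx", "cy" (pixels), "xyz" and "attitude" of the camera in the world. Camera axes: x right, y down, z forward; pixel columns grow to the right and rows downward; lengths in m; the calibration is good to about 2 mm. A picture is of the moment at which its call begins: read the wrist's pose just before it. get_calibration takes no time and is no camera call; for the wrist camera it gives the pose at the moment of the call.
- manip.job_done(): hands the job in, once; it reports no verdict.
Trained networks look in the newest picture that a camera, given by its name, has taken for a name from the list of things; names that differ only in an ending like _2 or _b are one class to them, and where a whole thing is asked for, a point or a joint stands for the part that bears it (a point fixed in the world has none). Each returns a list of dicts, best first, with "confidence" (0 to 1); they miss things now and then, are a little off and sometimes report something else, mostly with a low value. They report only what shows in the picture. A call takes as long as a camera call.
- manip.cut_out(target, camera): "pixels" (480x640 bool, what is visible of it) and "rect" ([left, top, right, bottom] in pixels, round what is visible of it).
The state is a dict: "time": time; "joint_pos": joint angles; "joint_vel": joint speeds; "joint_efforts": joint torques, N m; "tool_pos": TCP position; "tool_rot": TCP orientation; "contact_force": force on the tool from outside, world axes, zero at the start; "ft_torque": the same for the moment, N m; "gripper_width": opening from 0.0 (shut) to 1.0 (fully open).
Only numpy, scipy, OpenCV 4.12 (cv2) and the standard library are available. Lean on these libraries where they do the work, as an engineer would, in place of code of your own. Each camera call takes 0.05 s, during which the arm holds its last target.

## Working session

There is one attempt and no reset: what is moved stays moved. The work goes in short steps, Python scripts to look and compute and a shell command to move; the robot and the scene stay as the last step left them, time stands still between calls to the robot, and variables do not carry over. Pictures are saved under pics/ and viewed, and the job is handed in when it is done.

```bash
mkdir -p pics; python3 - <<'E'
from plant import manip
import cv2
s=manip.state();print(s)
for n in("scene","top","wrist"):
    cv2.imwrite(f"pics/a_{n}.png",manip.grab_frame(n)); print(n,manip.get_calibration(n))
E
```

```text
{'time': 0.0, 'joint_pos': array([-1.45596447e+00,  5.33421875e-02,  1.61432315e+00, -1.47876092e-05,
        1.47598470e+00, -1.19004277e-01]), 'joint_vel': array([ 0.00111176, -0.00099244, -0.00014586,  0.00237809, -0.00014479,
        0.00060194]), 'joint_efforts': array([ 7.82705174e-04, -3.93674362e+01, -3.70178747e+01, -3.64551738e-05,
        7.02892430e-03, -1.52738801e-05]), 'tool_pos': array([ 0.14473484, -0.60731596,  0.20855474]), 'tool_rot': array([-1.02870789e-03,  9.93172257e-01,  1.16652517e-01, -5.21378774e-06]), 'contact_force': array([ 0.72997527, -0.14386644, -0.0179643 ]), 'ft_torque': array([ 0.01094505, -0.0038523 ,  0.02964807]), 'gripper_width': 1.0047401556372442}
scene {'fx': 482.8717428845659, 'fy': 482.8717428845659, 'cx': 320.5434561310281, 'cy': 238.26621997189352, 'xyz': array([0.057136  , 0.59292704, 0.53293956]), 'attitude': array([ 0.17572248, -0.32740526,  0.81421795, -0.44606786])}
top {'fx': 566.910219346934, 'fy': 566.910219346934, 'cx': 324.16409232363225, 'cy': 241.04058405414213, 'xyz': array([0.48118776, 0.0527136 , 1.10526749]), 'attitude': array([-0.03408976,  0.70832821, -0.70451873,  0.02761162])}
wrist {'fx': 431.63812852731013, 'fy': 431.63812852731013, 'cx': 319.5550289845067, 'cy': 239.82965327928275, 'xyz': array([ 0.22719366, -0.588596  ,  0.37310812]), 'attitude': array([ 0.12944984,  0.77396945, -0.61128939, -0.10266116])}
```

View pics/a_scene.png

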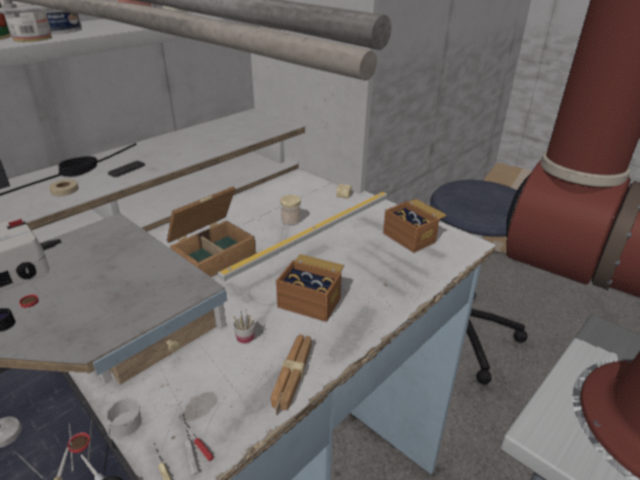

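View pics/a_top.png

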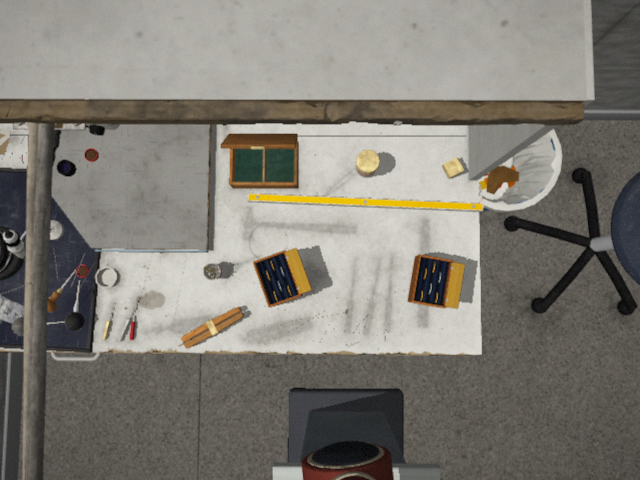

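```bash
cat > h.py <<'E'
from plant import manip
import cv2, numpy as np
from scipy.spatial.transform import Rotation as R
from scipy.optimize import least_squares, minimize
def cal(n):
    c=manip.get_calibration(n); q=c['attitude']; 
    return c, R.from_quat([q[1],q[2],q[3],q[0]]).as_matrix()
def proj(cc,P):
    c,M=cc; p=(np.atleast_2d(P)-c['xyz'])@M
    return np.c_[c['fx']*p[:,0]/p[:,2]+c['cx'], c['fy']*p[:,1]/p[:,2]+c['cy']]
def ray(cc,uv,z):
    c,M=cc; uv=np.atleast_2d(uv).astype(float)
    d=np.c_[(uv[:,0]-c['cx'])/c['fx'],(uv[:,1]-c['cy'])/c['fy'],np.ones(len(uv))]@M.T
    t=(z-c['xyz'][2])/d[:,2]; return c['xyz']+d*t[:,None]
CR=np.array([[x,y,z] for x in(-.045,.045) for y in(-.032,.032) for z in(0,.058)]+[[x,-.054,z] for x in(-.042,.042) for z in(.053,.058)])
def pose_pts(p,pts=CR):
    c,s=np.cos(p[2]),np.sin(p[2]); return pts@np.array([[c,s,0],[-s,c,0],[0,0,1]])+[p[0],p[1],0]
def hullmask(cc,p,pts=CR):
    m=np.zeros((480,640),np.uint8)
    def f(P): cv2.fillConvexPoly(m,cv2.convexHull((proj(cc,P)*16).round().astype(np.int32)),1,shift=4)
    W=pose_pts(p,pts); f(W[:8]); f(W[8:]); return m
def fit(masks,p0):
    # masks: list of (cc,mask)
    def cost(p):
        s=0
        for cc,m in masks:
            h=cv2.GaussianBlur(hullmask(cc,p).astype(np.float32),(0,0),1.5); g=cv2.GaussianBlur(m.astype(np.float32),(0,0),1.5)
            s+=((h-g)**2).sum()/m.sum()
        return s
    best=minimize(cost,p0,method='Nelder-Mead',options=dict(initial_simplex=np.array([p0,np.add(p0,[.02,0,0]),np.add(p0,[0,.02,0]),np.add(p0,[0,0,.2])]),xatol=1e-4,fatol=1e-5))
    return best.x,best.fun
E
python3 - <<'E'
from h import *
T=cal('top');S=cal('scene')
for n in('top','scene'):
    im=manip.grab_frame(n)
    for t in ('crate_stamped','punch_block','jar','clamp','cup','line'):
        for d in manip.cut_out(t,n):
            r=d['rect'];ys,xs=np.nonzero(d['pixels']);z={'punch_block':.022,'jar':.053,'clamp':.02,'cup':.05,'line':.0135}.get(t,.058)
            print(n,t,round(d['confidence'],2),r,d['pixels'].sum(),ray(T if n=='top' else S,[(r[0]+r[2])/2,(r[1]+r[3])/2],z).round(3))
            if t=='crate_stamped': np.save(f'm_{n}_{int(r[0])}.npy',d['pixels'])
E
ls *.npy
```

```text
top crate_stamped 0.94 [409.9, 255.7, 464.1, 308.1] 2408 [[ 0.498 -0.145  0.058]]
top punch_block 0.54 [445.1, 155.2, 462.5, 179.9] 274 [[ 0.72  -0.187  0.022]]
top punch_block 0.38 [413.0, 256.4, 467.2, 308.7] 2408 [[ 0.498 -0.158  0.022]]
top jar 0.7 [356.1, 149.9, 381.9, 178.2] 525 [[ 0.719 -0.021  0.053]]
top clamp 0.82 [182.3, 306.0, 242.8, 347.2] 855 [[0.412 0.274 0.02 ]]
top cup 0.76 [201.3, 264.5, 221.4, 282.2] 208 [[0.512 0.272 0.05 ]]
top line 0.63 [249.4, 197.8, 485.7, 214.0] 2213 [[ 0.646 -0.021  0.014]]
scene crate_stamped 0.95 [382.0, 198.6, 446.4, 252.2] 2306 [[ 0.469 -0.101  0.058]]
scene punch_block 0.51 [336.3, 183.0, 351.8, 199.9] 181 [[ 0.703 -0.168  0.022]]
scene jar 0.86 [279.4, 192.8, 303.4, 227.5] 548 [[0.686 0.015 0.053]]
scene clamp 0.61 [269.0, 333.3, 310.3, 414.8] 1567 [[0.399 0.291 0.02 ]]
scene cup 0.94 [234.0, 317.3, 252.2, 345.3] 494 [[0.484 0.3   0.05 ]]
scene line 0.7 [216.0, 192.6, 388.5, 282.8] 1745 [[0.641 0.029 0.013]]
m_scene_382.npy
m_top_409.npy
```

```bash
python3 - <<'E'
import cv2
im=cv2.imread('pics/a_top.png'); cv2.imwrite('pics/a_crop.png',cv2.resize(im[180:350,180:500],None,fx=2.5,fy=2.5,interpolation=cv2.INTER_CUBIC))
E
```

```text
(no output)
```

View pics/a_crop.png

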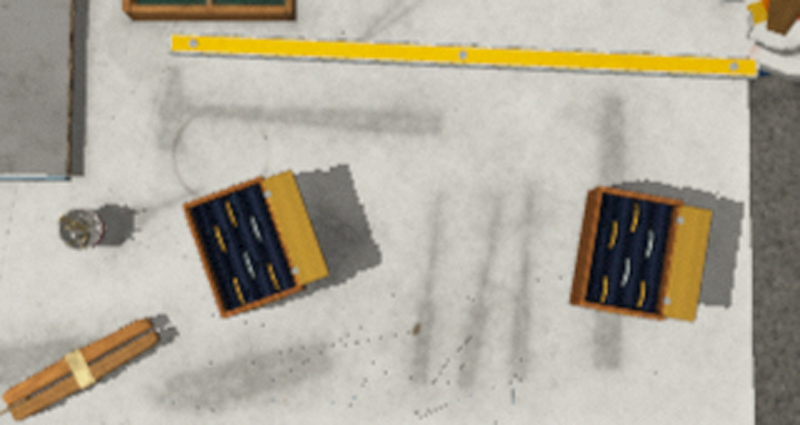

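View pics/a_wrist.png

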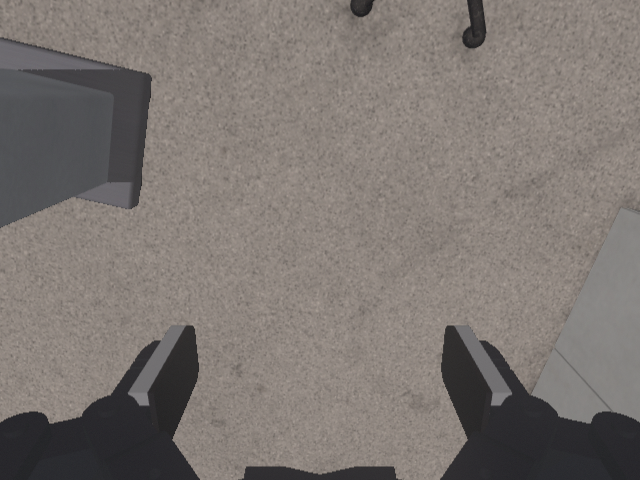

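```bash
python3 - <<'E'
import cv2
im=cv2.imread('pics/a_scene.png'); cv2.imwrite('pics/a_crop2.png',cv2.resize(im[185:335,200:460],None,fx=3,fy=3,interpolation=cv2.INTER_CUBIC))
E
```

```text
(no output)
```

View pics/a_crop2.png

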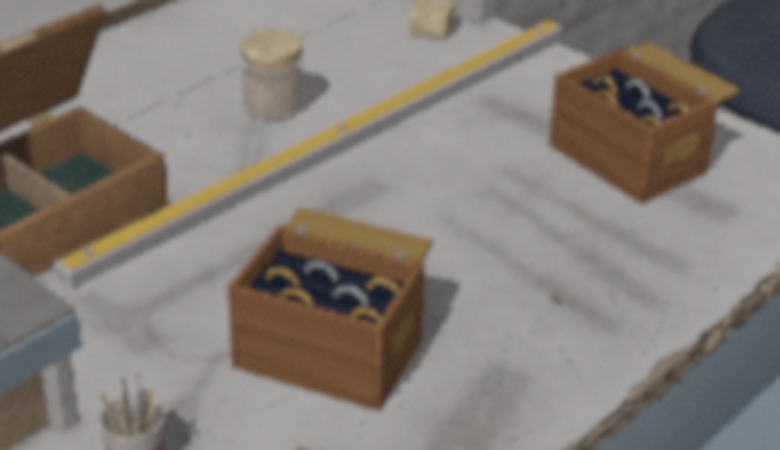

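```bash
python3 - <<'E'
from h import *
T=cal('top');S=cal('scene')
a=lambda L:np.array(L)/2.5+[180,180]
b=lambda L:np.array(L)/3+[200,185]
# crate pts
FL=[.045,.032,.058];NL=[-.045,.032,.058];FR=[.045,-.032,.058];NR=[-.045,-.032,.058];LF=[.042,-.054,.058];LN=[-.042,-.054,.058]
z0=lambda P:[P[0],P[1],0]
crates={'L':([(FL,(185,203)),(NL,(225,317)),(LF,(292,170)),(LN,(327,278)),(NR,(303,290)),(FR,(262,178))],
 [(FL,(231,286)),(z0(FL),(233,368)),(NL,(383,322)),(z0(NL),(380,409)),(NR,(423,267)),(z0(NR),(415,352)),(LF,(297,210)),(LN,(433,241))],[.5,.12,.2]),
'R':([(FL,(596,186)),(NL,(584,309)),(LF,(712,209)),(LN,(695,321)),(NR,(664,318)),(FR,(681,200)),(z0(NL),(571,304))],
 [(FL,(555,76)),(z0(FL),(552,145)),(NL,(647,132)),(z0(NL),(641,201)),(NR,(718,93)),(z0(NR),(711,170)),(LF,(640,45)),(LN,(738,92))],[.5,-.15,-.1])}
for k,(t,s,p0) in crates.items():
  for use in ('ts','t','s'):
    def f(p):
        r=[]
        if 't' in use: r.append(proj(T,pose_pts(p,np.array([q[0] for q in t])))-a([q[1] for q in t]))
        if 's' in use: r.append(proj(S,pose_pts(p,np.array([q[0] for q in s])))-b([q[1] for q in s]))
        return np.concatenate(r).ravel()
    o=least_squares(f,p0,loss='soft_l1');print(k,use,o.x.round(4),'rms',np.sqrt((f(o.x)**2).mean()).round(2))
    if use=='ts':
        print(f(o.x).reshape(-1,2).round(1).tolist())
        for n,q in(('lip',[0,-.046,.058]),('heel',[0,-.032,0]),('front',[.045,0,0])): print(n,pose_pts(o.x,np.array([q])).round(3))
# rail near face top edge
print('rail top near edge (top cam)',ray(T,a([(171,52),(755,76)]),.0135).round(4), 'scene',ray(S,b([(65,270),(555,30)]),.0135).round(4))
print('bench right edge',ray(T,a([(752,400),(748,200)]),0).round(3), 'front',ray(T,[[400,353]],0).round(3))
E
```

```text
L ts [0.5016 0.1498 0.3571] rms 1.43
[[-1.8, 1.2], [-1.5, 1.5], [-0.4, -0.1], [1.1, -0.6], [0.1, 0.3], [-0.1, -0.7], [-1.8, -0.5], [-0.9, -0.2], [-0.7, 1.8], [-0.1, 0.9], [0.9, -2.6], [2.6, -3.6], [0.7, -2.5], [0.6, -1.5]]
lip [[0.518 0.107 0.058]]
heel [[0.513 0.12  0.   ]]
front [[0.544 0.166 0.   ]]
L t [0.5024 0.1494 0.3397] rms 0.86
L s [0.5004 0.1513 0.3672] rms 1.58
R ts [ 0.4995 -0.1369 -0.1479] rms 1.12
[[0.1, 0.1], [-1.9, -0.7], [-0.3, -0.4], [0.5, 0.1], [0.7, 1.1], [0.5, -0.2], [-1.0, 0.7], [-1.0, -1.2], [-2.2, 0.2], [1.7, -1.3], [0.3, 1.0], [0.4, 1.3], [-1.2, 0.5], [1.1, -2.4], [-0.1, -2.3]]
lip [[ 0.493 -0.182  0.058]]
heel [[ 0.495 -0.169  0.   ]]
front [[ 0.544 -0.144  0.   ]]
R t [ 0.4996 -0.137  -0.1457] rms 0.75
R s [ 0.4987 -0.136  -0.157 ] rms 1.31
rail top near edge (top cam) [[ 0.6546  0.211   0.0135]
 [ 0.6378 -0.2425  0.0135]] scene [[ 0.6558  0.215   0.0135]
 [ 0.6339 -0.2332  0.0135]]
bench right edge [[ 0.388 -0.239  0.   ]
 [ 0.542 -0.239  0.   ]] front [[ 0.363 -0.084  0.   ]]
```

```bash
python3 -m creep '[[0,0,-6.65,0,0,0,0],[0,0,0,0.03,-0.027,0,0],[0,0,0,0.03,-0.027,0,0],[0,0,0,0.03,-0.027,0,0],[0,0,0,0.03,-0.027,0,0],[0,0,0,0.03,-0.027,0,0],[0,0,0,0.03,-0.027,0,0],[0,0,0,0.03,-0.027,0,0],[0,0,0,0.03,-0.027,0,0],[0,0,0,0.03,-0.027,0,0],[0,0,0,0.03,-0.027,0,0],[0,0,0,0.03,-0.027,0,0],[0,0,0,0.03,-0.027,0,0],[0,0,0,0.03,-0.027,0,0],[0,0,0,0.03,-0.027,0,0],[0,0,0,0.03,-0.027,0,0],[0,0,0,0.03,-0.027,0,0],[0,0,0,0.03,-0.027,0,0]]'
cat > rel.py <<'E'
from h import *
import sys
# print TCP relative to heel in crate axes; args hx hy yaw
def rel(hx,hy,yaw):
    s=manip.state(); q=s['tool_rot']; M=R.from_quat([q[1],q[2],q[3],q[0]]).as_matrix()
    d=s['tool_pos']-[hx,hy,0]
    print('t',s['time'],'tcp',s['tool_pos'].round(4),'toolx yaw',np.arctan2(M[1,0],M[0,0]).round(4),'tilt',np.arccos(-M[2,2]).round(4))
    print('crate frame: along x %.4f, right of heel %.4f, z %.4f'%(d[0]*np.cos(yaw)+d[1]*np.sin(yaw),d[0]*np.sin(yaw)-d[1]*np.cos(yaw),d[2]),'F',s['contact_force'].round(1),'grip',round(s['gripper_width'],2))
if __name__=='__main__': rel(*map(float,sys.argv[1:4]))
E
python3 rel.py 0.513 0.120 0.35
```

```text
time: 2.35
tool_pos: [0.4672, 0.0001, 0.2102]
tool_rot: [0.0, 0.985, 0.174, 0.001]
contact_force: [-0.3, -0.7, -0.2]
gripper_width: 0.001
t 2.35 tcp [4.672e-01 1.000e-04 2.102e-01] toolx yaw 0.3503 tilt 0.0014
crate frame: along x -0.0841, right of heel 0.0969, z 0.2102 F [-0.3 -0.7 -0.2] grip 0.0
```

```bash
python3 -m creep '[[0,0,0,0.021,-0.012,0.02,0],[0,0,0,0.021,-0.012,0.02,0],[0,0,0,0.021,-0.012,0.02,0],[0,0,0,0.021,-0.012,0.02,0],[0,0,0,0,0,0,0]]'
python3 - <<'E'
from h import *
from rel import rel
rel(.513,.12,.35)
W=cal('wrist'); im=manip.grab_frame('wrist')
P=pose_pts([.502,.1496,.35],np.array([[.045,.032,.058],[-.045,.032,.058],[.045,-.032,.058],[-.045,-.032,.058],[.042,-.054,.058],[-.042,-.054,.058],[0,-.032,0]]))
for u in proj(W,P): cv2.circle(im,tuple(int(v) for v in u.round()),3,(0,255,0),1)
s=manip.state();cv2.circle(im,tuple(int(v) for v in proj(W,s['tool_pos'])[0]),3,(0,0,255),1)
cv2.imwrite('pics/b_w.png',im)
E
```

```text
time: 2.77
tool_pos: [0.5276, 0.0745, 0.1247]
tool_rot: [-0.001, 0.984, 0.175, -0.004]
contact_force: [-1.8, -0.8, -1.5]
gripper_width: 0.001
t 2.7667 tcp [0.5276 0.0745 0.1247] toolx yaw 0.3527 tilt 0.0076
crate frame: along x -0.0019, right of heel 0.0478, z 0.1247 F [-1.8 -0.8 -1.5] grip 0.0
```

View pics/b_w.png

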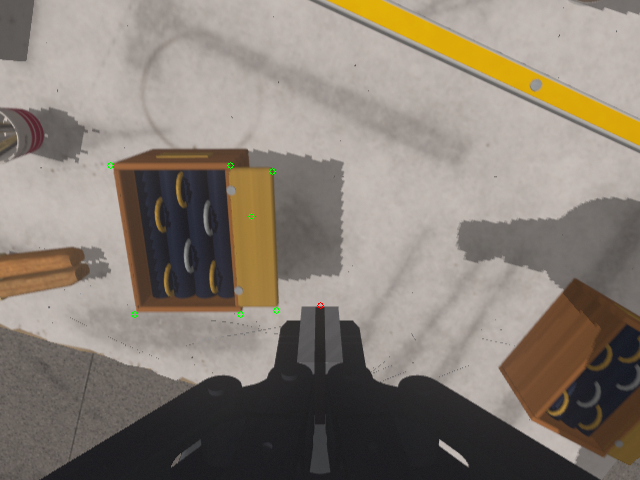

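```bash
python3 -m creep '[[0,0,0,0.001,-0.013,0.015,0],[0,0,0,0.001,-0.013,0.02,0],[0,0,0,0,0,0.02,0],[0,0,0,0,0,0.004,0],[0,0,0,0,0,0,0]]'; python3 rel.py 0.513 0.120 0.35
```

```text
time: 3.23
tool_pos: [0.521, 0.0964, 0.0702]
tool_rot: [0.0, 0.985, 0.174, -0.001]
contact_force: [0.2, 0.1, 0.4]
gripper_width: -0.001
t 3.2333 tcp [0.521  0.0964 0.0702] toolx yaw 0.3494 tilt 0.0021
crate frame: along x -0.0006, right of heel 0.0249, z 0.0702 F [0.2 0.1 0.4] grip -0.0
```

```bash
python3 -m creep '[[0,0,0,0,0,0.007,0],[0,0,0,0,-0.001,0.006,0],[0,0,0,0,0.004,0.002,0],[0,0,0,0,0.005,0.002,0],[0,0,0,0,0.004,0.002,0],[0,0,0,0,0.004,0.003,0],[0,0,0,0,0.004,0.003,0],[0,0,0,0,0.004,0.003,0],[0,0,0,0,0,0,0]]'; python3 rel.py 0.513 0.120 0.35; python3 - <<'E'
from h import *
im=manip.grab_frame('scene');cv2.imwrite('pics/c1.png',cv2.resize(im[185:335,200:460],None,fx=3,fy=3,interpolation=cv2.INTER_CUBIC))
E
```

```text
time: 3.98
tool_pos: [0.53, 0.0737, 0.042]
tool_rot: [0.0, 0.985, 0.174, -0.001]
contact_force: [-0.0, 0.4, -0.3]
gripper_width: 0.0
t 3.9833 tcp [0.53   0.0737 0.042 ] toolx yaw 0.349 tilt 0.0012
crate frame: along x 0.0001, right of heel 0.0493, z 0.0420 F [-0.   0.4 -0.3] grip 0.0
```

View pics/c1.png

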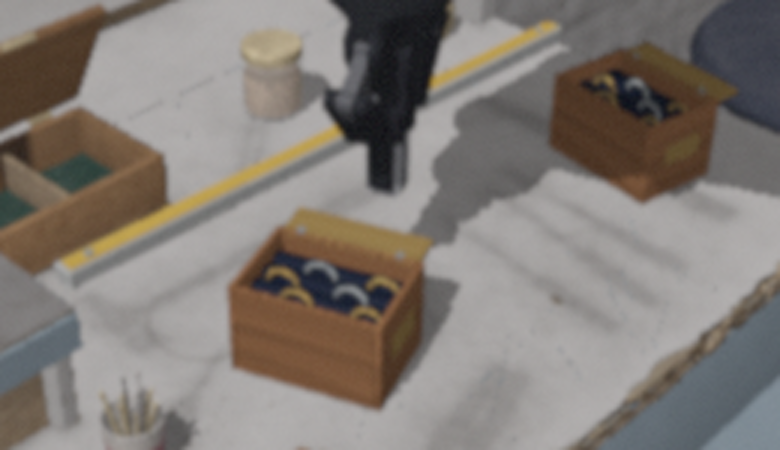

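```bash
python3 -m creep '[[0,0,0,0,0,-0.02,0],[0,0,0,0,0,-0.013,0],[0,0,0,0,-0.016,0,0],[0,0,0,0,-0.015,0,0],[0,0,0,0,0,0,0],[0,0,0,0,0,0.008,0],[0,0,0,0,0,0.006,0],[0,0,0,0,0,0,0]]'; python3 rel.py 0.513 0.120 0.35; python3 -m creep '[[0,0,0,0,0,0.003,0],[0,0,0,0,0,0.002,0],[0,0,0,0,0,0,0]]';  python3 rel.py 0.513 0.120 0.35
```

```text
time: 4.7
tool_pos: [0.5184, 0.1031, 0.0598]
tool_rot: [-0.0, 0.985, 0.174, -0.002]
contact_force: [0.0, 0.1, 0.6]
gripper_width: -0.004
t 4.7 tcp [0.5184 0.1031 0.0598] toolx yaw 0.3496 tilt 0.0031
crate frame: along x -0.0007, right of heel 0.0177, z 0.0598 F [0.  0.1 0.6] grip -0.0
time: 4.95
tool_pos: [0.5193, 0.1033, 0.0561]
tool_rot: [-0.0, 0.985, 0.174, -0.001]
contact_force: [0.3, -0.7, -0.3]
gripper_width: -0.005
t 4.95 tcp [0.5193 0.1033 0.0561] toolx yaw 0.3494 tilt 0.0011
crate frame: along x 0.0002, right of heel 0.0179, z 0.0561 F [ 0.3 -0.7 -0.3] grip -0.01
```

```bash
python3 - <<'E'
from h import *
im=manip.grab_frame('scene');a=cv2.resize(im[195:325,260:360],None,fx=4,fy=4,interpolation=cv2.INTER_CUBIC)
w=manip.grab_frame('wrist');b=w[100:420,140:500]
o=np.zeros((520,800,3),np.uint8);o[:520,:400]=a;o[:320,420:780]=b;cv2.imwrite('pics/c2.png',o)
E
```

```text
(no output)
```

View pics/c2.png

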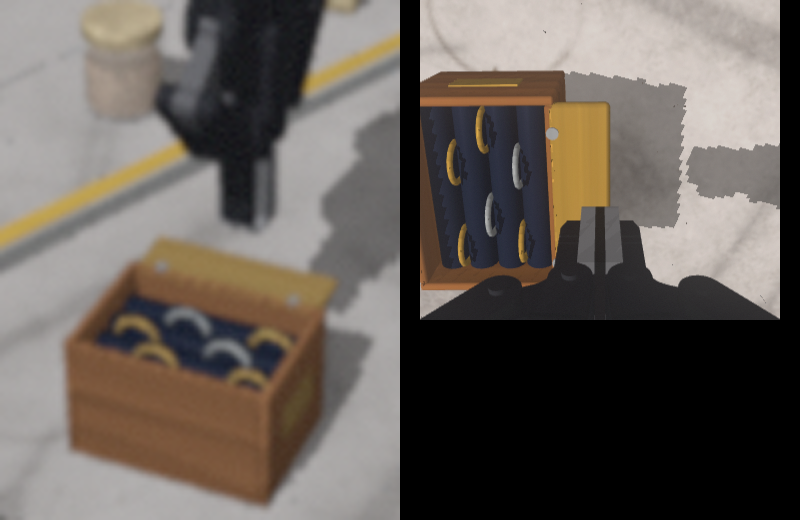

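```bash
python3 - <<'E'
from h import *
s=manip.state();p=s['tool_pos'];print(p)
for n in('scene','top','wrist'):
    print(n,proj(cal(n),np.array([p,[.518,.107,.058]])).round(1))
im=manip.grab_frame('top');cv2.imwrite('pics/c3.png',cv2.resize(im[180:350,180:500],None,fx=2.5,fy=2.5,interpolation=cv2.INTER_CUBIC))
E
```

```text
[0.51964298 0.10338651 0.05670539]
scene [[320.6 259.9]
 [319.9 260.5]]
top [[301.9 269.6]
 [299.9 270.5]]
wrist [[318.  302.1]
 [308.6 304.1]]
```

View pics/c3.png

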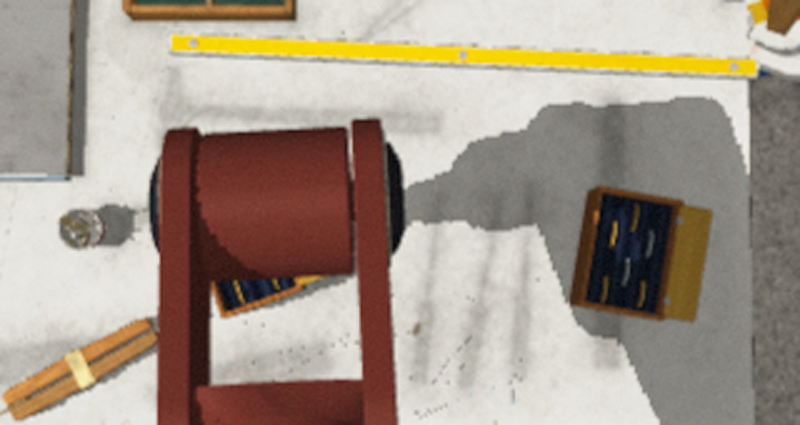

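```bash
python3 -m creep '[[0,0,0,0,0,0.003,0],[0,0,0,0,0,0.003,0],[0,0,0,0,0,0,0]]';  python3 -m creep '[[0,0,0,0,0,0.003,0],[0,0,0,0,0,0.003,0],[0,0,0,0,0,0,0]]';python3 -m creep '[[0,0,0,0,0,0.002,0],[0,0,0,0,0,0,0]]';python3 rel.py 0.513 0.120 0.35; python3 - <<'E'
from h import *
im=manip.grab_frame('scene');cv2.imwrite('pics/c4.png',cv2.resize(im[195:325,260:360],None,fx=4,fy=4,interpolation=cv2.INTER_CUBIC))
E
```

```text
time: 5.35
tool_pos: [0.519, 0.1036, 0.05]
tool_rot: [-0.0, 0.985, 0.174, -0.001]
contact_force: [-0.5, 0.3, 0.8]
gripper_width: 0.002
time: 5.6
tool_pos: [0.519, 0.1036, 0.0439]
tool_rot: [-0.0, 0.985, 0.174, -0.001]
contact_force: [0.2, 0.6, -0.0]
gripper_width: -0.001
time: 5.77
tool_pos: [0.5194, 0.1036, 0.0424]
tool_rot: [-0.0, 0.985, 0.174, -0.0]
contact_force: [-0.4, -0.6, 0.8]
gripper_width: 0.003
t 5.7667 tcp [0.5194 0.1036 0.0424] toolx yaw 0.3499 tilt 0.0006
crate frame: along x 0.0004, right of heel 0.0176, z 0.0424 F [-0.4 -0.6  0.8] grip 0.0
```

View pics/c4.png

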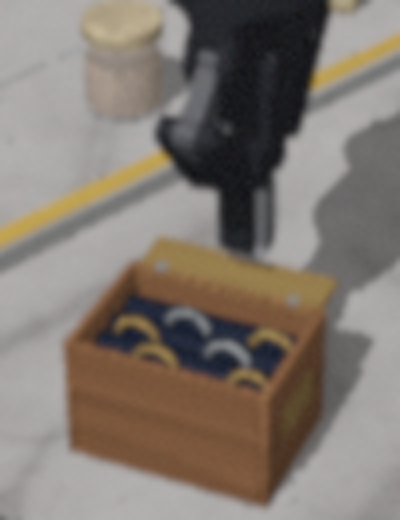

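```bash
python3 - <<'E'
from h import *
s=manip.state();p=s['tool_pos'];print(p)
for n in('scene','wrist'):
    print(n,proj(cal(n),np.array([p,p+[0,0,.014],p+[.005,-.014,0],p+[-.01,0,0.014]])).round(1))
im=manip.grab_frame('wrist');cv2.imwrite('pics/c5.png',cv2.resize(im[180:380,180:440],None,fx=3,fy=3))
E
```

```text
[0.51941736 0.10359998 0.04255964]
scene [[320.6 266.7]
 [320.6 260. ]
 [324.  262.1]
 [324.9 262.4]]
wrist [[317.9 302.1]
 [317.8 318.6]
 [353.  302.3]
 [309.3 339.4]]
```

View pics/c5.png

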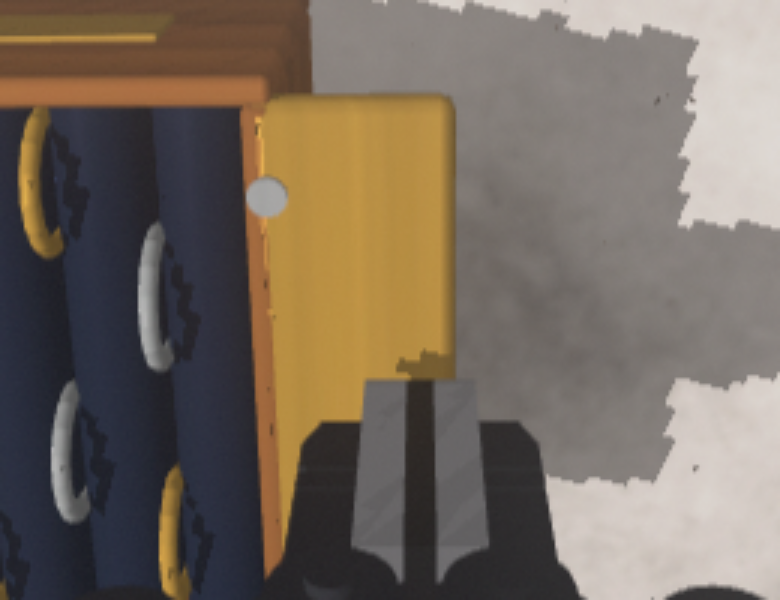

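```bash
python3 -m creep '[[0,0,0,0,-0.002,0.002,0],[0,0,0,0,0,0,0]]';  python3 -m creep '[[0,0,0,0,0,0.003,0],[0,0,0,0,0,0,0]]';python3 -m creep '[[0,0,0,0,0,0.003,0],[0,0,0,0,0,0,0]]';python3 rel.py 0.513 0.120 0.35; python3 - <<'E'
from h import *
im=manip.grab_frame('scene');cv2.imwrite('pics/c6.png',cv2.resize(im[195:325,260:360],None,fx=4,fy=4,interpolation=cv2.INTER_CUBIC))
E
```

```text
time: 6.03
tool_pos: [0.5187, 0.1057, 0.0405]
tool_rot: [-0.0, 0.985, 0.174, -0.0]
contact_force: [0.2, -0.3, -0.2]
gripper_width: -0.002
time: 6.2
tool_pos: [0.5185, 0.1055, 0.0372]
tool_rot: [-0.0, 0.985, 0.174, -0.0]
contact_force: [-0.1, -0.3, 0.2]
gripper_width: 0.002
time: 6.37
tool_pos: [0.5195, 0.1049, 0.0363]
tool_rot: [0.001, 0.985, 0.174, -0.0]
contact_force: [-4.9, -2.0, 9.6]
gripper_width: 0.0
t 6.3667 tcp [0.5195 0.1049 0.0363] toolx yaw 0.3502 tilt 0.0014
crate frame: along x 0.0009, right of heel 0.0164, z 0.0363 F [-4.9 -2.   9.6] grip 0.0
```

View pics/c6.png

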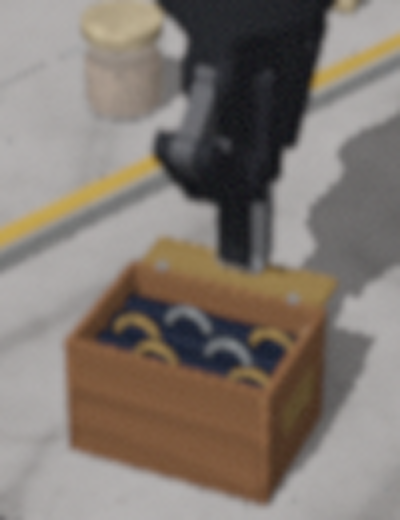

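```bash
cat > plan.py <<'E'
import numpy as np
def tcp(th,d=12,w=7.5,o=21.5,k=.5):
    ph=k*th; e=np.array([d*np.cos(th)+58*np.sin(th),58*np.cos(th)-d*np.sin(th)])
    t=e+w*np.array([np.cos(ph),-np.sin(ph)]); return t+o*np.array([-np.sin(ph),-np.cos(ph)]),ph
if __name__=='__main__':
    P=None
    for th in np.arange(0,1.16,.1):
        p,ph=tcp(th)
        if P is not None:
            dp=p-P; y=np.array([np.cos(q),-np.sin(q)]); z=np.array([-np.sin(q),-np.cos(q)])
            print('th %.2f turn %.2f ty %.1f tz %.1f'%(th,np.degrees(ph-q),dp@y,dp@z),'tcp',p.round(1),'ph',round(ph,2))
        else: print(p)
        P,q=p,ph
E
python3 plan.py
```

```text
[19.5 36.5]
th 0.10 turn 2.86 ty 4.6 tz 1.8 tcp [24.1 34.7] ph 0.05
th 0.20 turn 2.86 ty 4.6 tz 2.1 tcp [28.6 32.3] ph 0.1
th 0.30 turn 2.86 ty 4.5 tz 2.4 tcp [32.8 29.5] ph 0.15
th 0.40 turn 2.86 ty 4.4 tz 2.7 tcp [36.7 26.2] ph 0.2
th 0.50 turn 2.86 ty 4.2 tz 2.9 tcp [40.3 22.5] ph 0.25
th 0.60 turn 2.86 ty 4.1 tz 3.2 tcp [43.5 18.3] ph 0.3
th 0.70 turn 2.86 ty 4.0 tz 3.5 tcp [46.2 13.9] ph 0.35
th 0.80 turn 2.86 ty 3.8 tz 3.7 tcp [48.5  9.1] ph 0.4
th 0.90 turn 2.86 ty 3.6 tz 3.9 tcp [50.3  4. ] ph 0.45
th 1.00 turn 2.86 ty 3.4 tz 4.2 tcp [51.6 -1.2] ph 0.5
th 1.10 turn 2.86 ty 3.2 tz 4.4 tcp [52.3 -6.6] ph 0.55
```

```bash
python3 -m creep '[[0,0,0,0,0,0.001,0],[2.86,0,0,0,0.0045,0.0022,0],[2.86,0,0,0,0.0046,0.0022,0],[2.86,0,0,0,0.0045,0.0024,0],[2.86,0,0,0,0.0044,0.0027,0],[2.86,0,0,0,0.0042,0.0029,0],[0,0,0,0,0,0,0]]'; python3 rel.py 0.513 0.120 0.35; python3 - <<'E'
from h import *
im=manip.grab_frame('scene');cv2.imwrite('pics/c7.png',cv2.resize(im[195:325,260:360],None,fx=4,fy=4,interpolation=cv2.INTER_CUBIC))
E
```

```text
time: 7.0
tool_pos: [0.5285, 0.0828, 0.0202]
tool_rot: [-0.122, 0.977, 0.171, -0.02]
contact_force: [1.0, -5.3, 6.8]
gripper_width: -0.001
t 7.0 tcp [0.5285 0.0828 0.0202] toolx yaw 0.347 tilt 0.247
crate frame: along x 0.0018, right of heel 0.0402, z 0.0202 F [ 1.  -5.3  6.8] grip -0.0
```

View pics/c7.png

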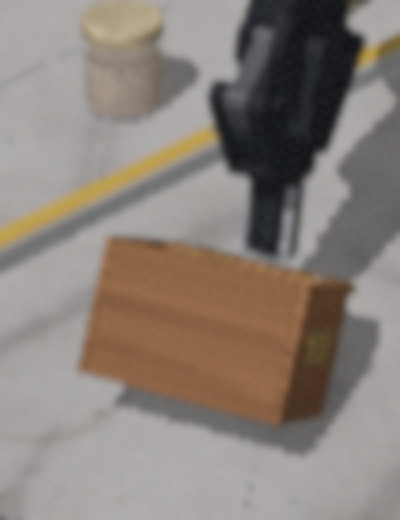

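Tipping works: the crate is leaning about 0.5 rad with the finger still on its lip. Continuing.

```bash
python3 -m creep '[[2.86,0,0,0,0.0041,0.0032,0],[2.86,0,0,0,0.004,0.0035,0],[2.86,0,0,0,0.0038,0.0037,0],[2.86,0,0,0,0.0036,0.0039,0],[2.86,0,0,0,0.0034,0.0042,0],[0,0,0,0,0,0,0],[0,0,0,0,0,0,0]]'; python3 rel.py 0.513 0.120 0.35; python3 - <<'E'
from h import *
im=manip.grab_frame('scene');cv2.imwrite('pics/c8.png',cv2.resize(im[195:325,260:360],None,fx=4,fy=4,interpolation=cv2.INTER_CUBIC))
E
```

```text
time: 7.63
tool_pos: [0.53, 0.0744, -0.0049]
tool_rot: [-0.243, 0.955, 0.168, -0.043]
contact_force: [0.7, -1.9, -1.4]
gripper_width: -0.002
t 7.6333 tcp [ 0.53    0.0744 -0.0049] toolx yaw 0.3486 tilt 0.4979
crate frame: along x 0.0004, right of heel 0.0486, z -0.0049 F [ 0.7 -1.9 -1.4] grip -0.0
```

View pics/c8.png

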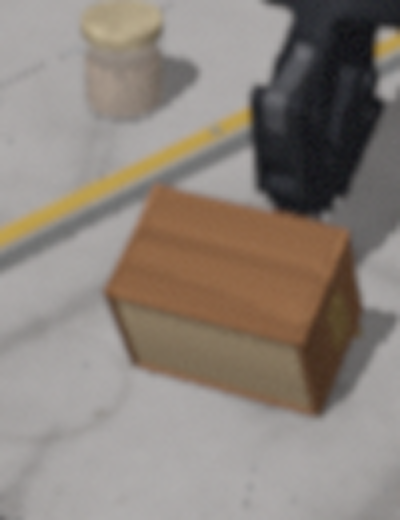

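```bash
python3 -m creep '[[0,0,0,0,0,0,0],[0,0,0,0,0,0,0],[0,0,0,0,0.004,-0.0136,0],[0,0,0,0,-0.0078,-0.011,0],[0,0,0,0,-0.0078,-0.011,0],[0,0,0,0,-0.0078,-0.011,0],[0,0,0,0,0,0,0]]'; python3 rel.py 0.513 0.120 0.35; python3 - <<'E'
from h import *
im=manip.grab_frame('scene');cv2.imwrite('pics/c9.png',cv2.resize(im[195:325,260:360],None,fx=4,fy=4,interpolation=cv2.INTER_CUBIC))
E
```

```text
time: 8.27
tool_pos: [0.5343, 0.0705, 0.0503]
tool_rot: [-0.242, 0.954, 0.17, -0.04]
contact_force: [0.7, -0.3, 0.6]
gripper_width: 0.002
t 8.2667 tcp [0.5343 0.0705 0.0503] toolx yaw 0.3503 tilt 0.4961
crate frame: along x 0.0030, right of heel 0.0538, z 0.0503 F [ 0.7 -0.3  0.6] grip 0.0
```

View pics/c9.png

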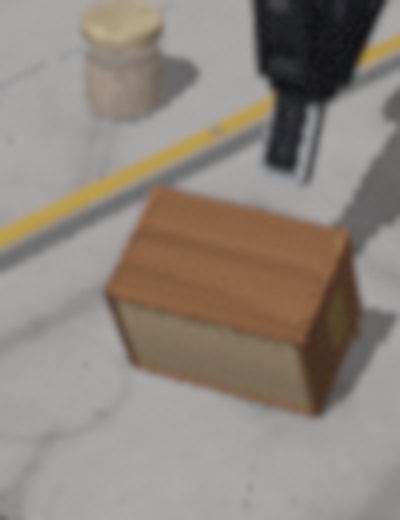

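```bash
python3 -m creep '[[0,0,0,0,-0.0065,0.0056,0],[0,0,0,0,-0.0065,0.0056,0],[0,0,0,0,-0.007,0.0038,0],[0,0,0,0,-0.007,0.0038,0],[0,0,0,0,-0.007,0.0038,0],[0,0,0,0,-0.007,0.0038,0],[0,0,0,0,0,0,0]]'; python3 rel.py 0.513 0.120 0.35; python3 - <<'E'
from h import *
im=manip.grab_frame('scene');cv2.imwrite('pics/c10.png',cv2.resize(im[195:325,260:360],None,fx=4,fy=4,interpolation=cv2.INTER_CUBIC))
E
```

```text
time: 8.9
tool_pos: [0.5139, 0.1177, 0.042]
tool_rot: [-0.244, 0.954, 0.169, -0.044]
contact_force: [0.3, 0.3, -0.0]
gripper_width: 0.002
t 8.9 tcp [0.5139 0.1177 0.042 ] toolx yaw 0.3514 tilt 0.5002
crate frame: along x 0.0001, right of heel 0.0025, z 0.0420 F [ 0.3  0.3 -0. ] grip 0.0
```

View pics/c10.png

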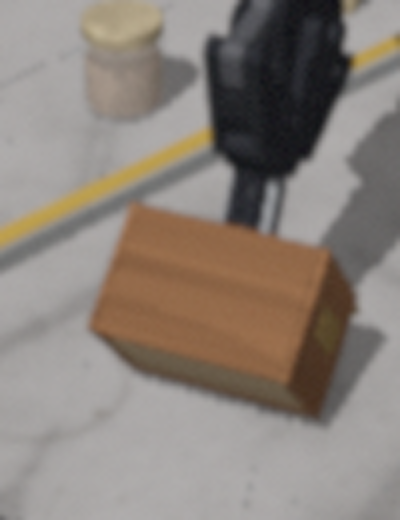

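```bash
python3 -m creep '[[0,0,0,0,-0.0035,0.0019,0],[0,0,0,0,-0.0035,0.0019,0],[0,0,0,0,-0.0035,0.0019,0],[0,0,0,0,0,0,0]]'; python3 rel.py 0.513 0.120 0.35; python3 - <<'E'
from h import *
im=manip.grab_frame('scene');cv2.imwrite('pics/c11.png',cv2.resize(im[195:325,260:360],None,fx=4,fy=4,interpolation=cv2.INTER_CUBIC))
E
```

```text
time: 9.28
tool_pos: [0.5108, 0.1278, 0.0425]
tool_rot: [-0.243, 0.954, 0.169, -0.043]
contact_force: [-1.0, -0.1, 0.0]
gripper_width: -0.002
t 9.2833 tcp [0.5108 0.1278 0.0425] toolx yaw 0.3502 tilt 0.4994
crate frame: along x 0.0006, right of heel -0.0081, z 0.0425 F [-1.  -0.1  0. ] grip -0.0
```

View pics/c11.png

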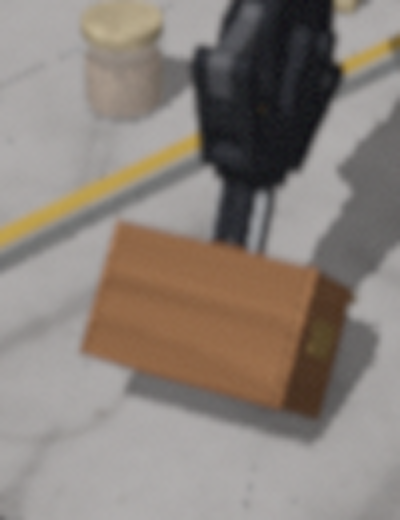

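```bash
python3 -m creep '[[0,0,0,0,0,0,0],[0,0,0,0,0,0,0],[0,0,0,0,0,0,0]]'; python3 - <<'E'
from h import *
im=manip.grab_frame('scene');cv2.imwrite('pics/c12.png',cv2.resize(im[195:325,260:360],None,fx=4,fy=4,interpolation=cv2.INTER_CUBIC))
E
```

```text
time: 9.58
tool_pos: [0.511, 0.1272, 0.0423]
tool_rot: [-0.243, 0.954, 0.169, -0.043]
contact_force: [-0.6, 0.6, 0.1]
gripper_width: -0.001
```

View pics/c12.png

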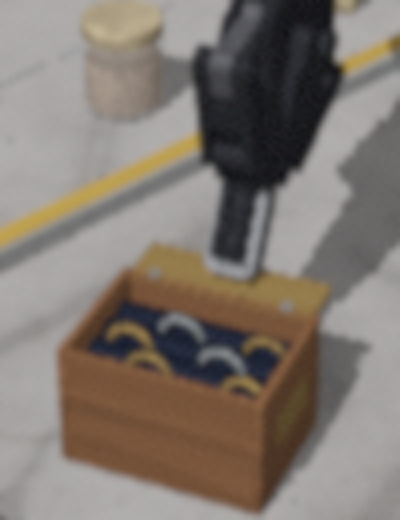

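```bash
python3 -m creep '[[0,0,0,0,0.005,-0.03,0],[0,0,0,0,0,-0.04,0],[0,0,0,0,0,-0.03,0],[-7.1,0,0,0,0,0,0],[-7.1,0,0,0,0,0,0],[-7.1,0,0,0,0,0,0],[-7.1,0,0,0,0,0,0],[0,0,7.1,0,0.03,0,0],[0,0,7.1,0,0.03,0,0],[0,0,7.1,0,0.03,0,0],[0,0,7.1,0,0.03,0,0],[0,0,0,0,0.03,0,0],[0,0,0,0,0.03,0,0],[0,0,0,0,0,0,0]]'; python3 - <<'E'
from h import *
from rel import rel
rel(.495,-.169,-.147)
im=manip.grab_frame('scene');cv2.imwrite('pics/d1.png',cv2.resize(im[150:350,200:460],None,fx=3,fy=3))
s=manip.state();q=s['tool_rot'];print(R.from_quat([q[1],q[2],q[3],q[0]]).as_matrix().round(3))
E
```

```text
time: 10.8
tool_pos: [0.539, -0.1026, 0.1272]
tool_rot: [-0.001, 0.997, -0.075, -0.001]
contact_force: [0.7, 0.2, -0.2]
gripper_width: -0.002
t 10.8 tcp [ 0.539  -0.1026  0.1272] toolx yaw -0.1505 tilt 0.002
crate frame: along x 0.0338, right of heel -0.0721, z 0.1272 F [ 0.7  0.2 -0.2] grip -0.0
[[ 0.989 -0.149 -0.001]
 [-0.149 -0.989  0.003]
 [-0.002 -0.003 -1.   ]]
```

View pics/d1.png

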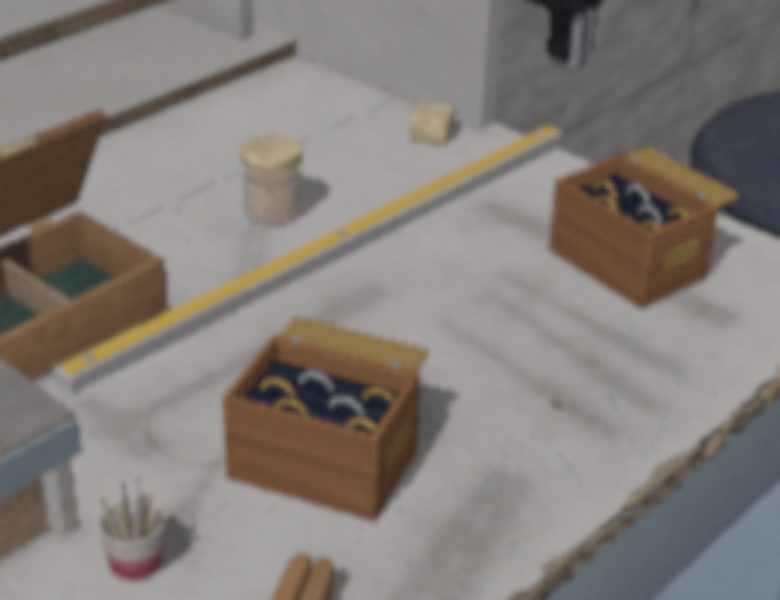

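```bash
python3 -m creep '[[0,0,0,-0.011,0.03,0,0],[0,0,0,-0.011,0.03,0,0],[0,0,0,-0.012,0.031,0,0],[0,0,0,0,0,0.03,0],[0,0,0,0,0,0.03,0],[0,0,0,0,0,0,0]]'; python3 - <<'E'
from h import *
from rel import rel
rel(.495,-.169,-.147)
im=manip.grab_frame('wrist');cv2.imwrite('pics/d2.png',im)
E
```

```text
time: 11.35
tool_pos: [0.4883, -0.1807, 0.0609]
tool_rot: [-0.004, 0.997, -0.073, -0.006]
contact_force: [-1.2, 0.5, -0.9]
gripper_width: 0.002
t 11.35 tcp [ 0.4883 -0.1807  0.0609] toolx yaw -0.1464 tilt 0.014
crate frame: along x -0.0049, right of heel 0.0126, z 0.0609 F [-1.2  0.5 -0.9] grip 0.0
```

View pics/d2.png

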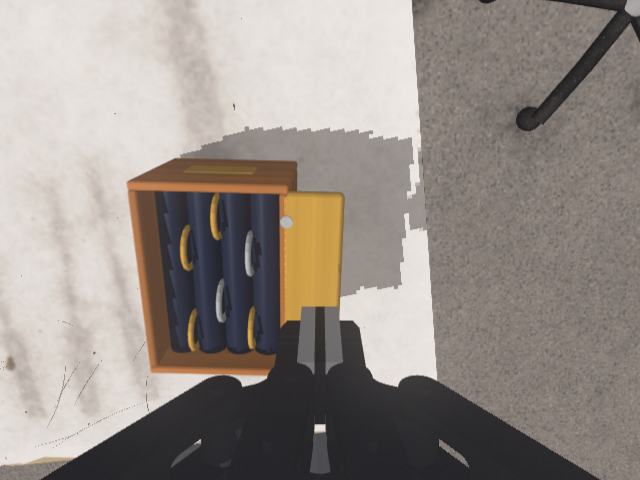

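```bash
python3 -m creep '[[0,0,0,0.001,0,0.012,0],[0,0,0,0,0,0.006,0],[0,0,0,0,0,0,0]]'; python3 rel.py .495 -.169 -.147; python3 -m creep '[[0,0,0,0,0,0.004,0],[0,0,0,0,0,0,0]]';python3 -m creep '[[0,0,0,0,0,0.003,0],[0,0,0,0,0,0,0]]'; python3 rel.py .495 -.169 -.147
```

```text
time: 11.65
tool_pos: [0.4937, -0.1827, 0.0486]
tool_rot: [-0.002, 0.997, -0.072, -0.001]
contact_force: [-0.1, 0.1, -1.1]
gripper_width: -0.003
t 11.65 tcp [ 0.4937 -0.1827  0.0486] toolx yaw -0.1448 tilt 0.0041
crate frame: along x 0.0007, right of heel 0.0138, z 0.0486 F [-0.1  0.1 -1.1] grip -0.0
time: 11.82
tool_pos: [0.4939, -0.1832, 0.0452]
tool_rot: [-0.001, 0.997, -0.073, -0.0]
contact_force: [0.5, 0.7, -0.3]
gripper_width: 0.003
time: 11.98
tool_pos: [0.4936, -0.1833, 0.0419]
tool_rot: [-0.002, 0.997, -0.073, -0.001]
contact_force: [0.1, 0.3, 0.6]
gripper_width: -0.002
t 11.9833 tcp [ 0.4936 -0.1833  0.0419] toolx yaw -0.1457 tilt 0.0034
crate frame: along x 0.0007, right of heel 0.0143, z 0.0419 F [0.1 0.3 0.6] grip -0.0
```

```bash
python3 -m creep '[[0,0,0,0,0.004,0,0],[0,0,0,0,0,0.003,0],[0,0,0,0,0,0.002,0],[0,0,0,0,0,0,0]]';python3 -m creep '[[0,0,0,0,0,0.002,0],[0,0,0,0,0,0,0]]'; python3 rel.py .495 -.169 -.147
```

```text
time: 12.32
tool_pos: [0.4929, -0.1874, 0.0367]
tool_rot: [-0.002, 0.997, -0.073, -0.001]
contact_force: [0.0, -0.6, 1.0]
gripper_width: 0.005
time: 12.48
tool_pos: [0.4931, -0.188, 0.0363]
tool_rot: [-0.001, 0.997, -0.073, -0.001]
contact_force: [-3.8, -0.3, 9.2]
gripper_width: -0.004
t 12.4833 tcp [ 0.4931 -0.188   0.0363] toolx yaw -0.1456 tilt 0.0027
crate frame: along x 0.0009, right of heel 0.0191, z 0.0363 F [-3.8 -0.3  9.2] grip -0.0
```

```bash
python3 -m creep '[[0,0,0,0,0,0.001,0],[2.86,0,0,0,0.0043,0.0022,0],[2.86,0,0,0,0.0045,0.0022,0],[2.86,0,0,0,0.0045,0.0024,0],[2.86,0,0,0,0.0044,0.0027,0],[2.86,0,0,0,0.0042,0.0029,0],[0,0,0,0,0,0,0]]'; python3 rel.py .495 -.169 -.147; python3 - <<'E'
from h import *
im=manip.grab_frame('scene');cv2.imwrite('pics/d3.png',cv2.resize(im[170:300,360:480],None,fx=4,fy=4,interpolation=cv2.INTER_CUBIC))
E
```

```text
time: 13.07
tool_pos: [0.4899, -0.2103, 0.0195]
tool_rot: [-0.125, 0.989, -0.074, 0.009]
contact_force: [-1.7, -5.2, 5.3]
gripper_width: -0.001
t 13.0667 tcp [ 0.4899 -0.2103  0.0195] toolx yaw -0.1485 tilt 0.2517
crate frame: along x 0.0010, right of heel 0.0416, z 0.0195 F [-1.7 -5.2  5.3] grip -0.0
```

View pics/d3.png

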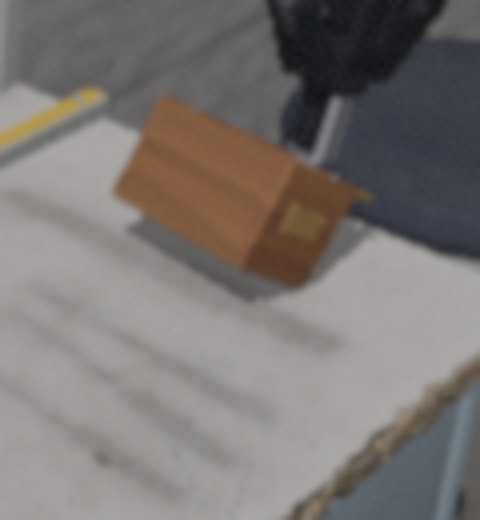

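```bash
python3 -m creep '[[2.86,0,0,0,0.0041,0.0032,0],[2.86,0,0,0,0.004,0.0035,0],[2.86,0,0,0,0.0038,0.0037,0],[2.86,0,0,0,0.0036,0.0039,0],[2.86,0,0,0,0.0034,0.0042,0],[0,0,0,0,0,0,0],[0,0,0,0,0,0,0],[0,0,0,0,0,0,0],[0,0,0,0,0,0,0]]'; python3 rel.py .495 -.169 -.147; python3 - <<'E'
from h import *
im=manip.grab_frame('scene');cv2.imwrite('pics/d4.png',cv2.resize(im[170:300,360:480],None,fx=4,fy=4,interpolation=cv2.INTER_CUBIC))
E
```

```text
time: 13.87
tool_pos: [0.4885, -0.2179, -0.0039]
tool_rot: [-0.247, 0.966, -0.07, 0.017]
contact_force: [-0.9, -1.5, -0.3]
gripper_width: 0.004
t 13.8667 tcp [ 0.4885 -0.2179 -0.0039] toolx yaw -0.1447 tilt 0.5012
crate frame: along x 0.0008, right of heel 0.0493, z -0.0039 F [-0.9 -1.5 -0.3] grip 0.0
```

View pics/d4.png

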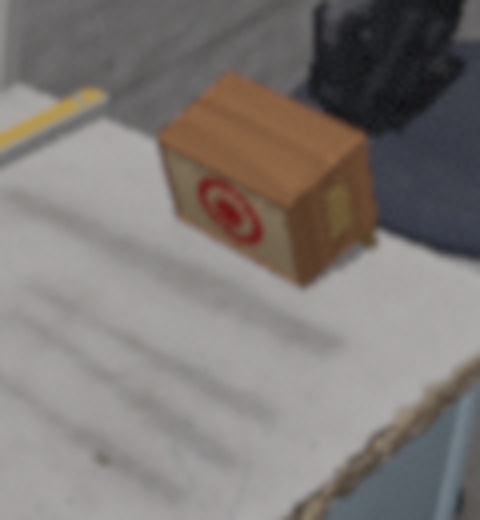

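The red stamp shows on the right crate's underside, so that crate is the stamped one. I'll push it back flat with the same motion.

```bash
python3 -m creep '[[0,0,0,0,0,0,0],[0,0,0,0,0.004,-0.0136,0],[0,0,0,0,-0.0078,-0.011,0],[0,0,0,0,-0.0078,-0.011,0],[0,0,0,0,-0.0078,-0.011,0],[0,0,0,0,0,0,0],[0,0,0,0,-0.0065,0.0056,0],[0,0,0,0,-0.0065,0.0056,0],[0,0,0,0,-0.007,0.0038,0],[0,0,0,0,-0.007,0.0038,0],[0,0,0,0,-0.007,0.0038,0],[0,0,0,0,-0.007,0.0038,0],[0,0,0,0,-0.0035,0.0019,0],[0,0,0,0,-0.0035,0.0019,0],[0,0,0,0,-0.0035,0.0019,0],[0,0,0,0,0,0,0],[0,0,0,0,0,0,0],[0,0,0,0,0,0,0],[0,0,0,0,0,0,0]]'; python3 rel.py .495 -.169 -.147; python3 - <<'E'
from h import *
im=manip.grab_frame('scene');cv2.imwrite('pics/d5.png',cv2.resize(im[150:350,200:460],None,fx=3,fy=3))
E
```

```text
time: 15.5
tool_pos: [0.4964, -0.1642, 0.0425]
tool_rot: [-0.248, 0.966, -0.071, 0.017]
contact_force: [-0.2, 0.7, 0.4]
gripper_width: 0.001
t 15.5 tcp [ 0.4964 -0.1642  0.0425] toolx yaw -0.1462 tilt 0.5021
crate frame: along x 0.0007, right of heel -0.0049, z 0.0425 F [-0.2  0.7  0.4] grip 0.0
```

View pics/d5.png

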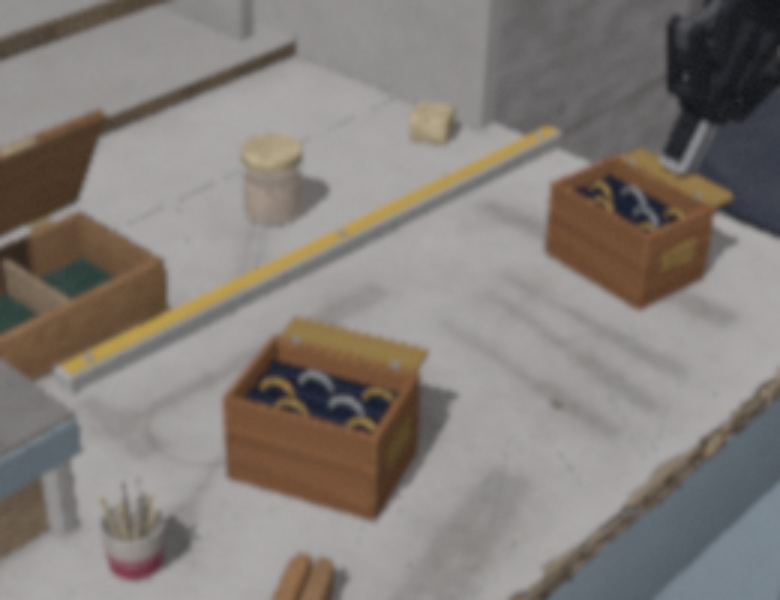

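```bash
python3 -m creep '[[0,0,0,0,0.005,-0.03,0],[0,0,0,0,0,-0.04,0],[0,0,0,0,0,-0.03,0.35],[-7.16,0,0,0,0,0,0.35],[-7.16,0,0,0,0,0,0.35],[-7.16,0,0,0,0,0,0.35],[-7.16,0,0,0,0,0,0.35],[0,0,0,-0.02,-0.02,0,0.35],[0,0,0,-0.02,-0.02,0,0.35],[0,0,0,-0.02,-0.02,0,0.35],[0,0,0,-0.02,-0.02,0,0.35],[0,0,0,0,0,0,0.35],[0,0,0,0,0,0,0.35]]'; python3 - <<'E'
from h import *
from rel import rel
rel(.495,-.169,-.147)
for n in ('top','scene','wrist'): cv2.imwrite(f'pics/e_{n}.png',manip.grab_frame(n))
im=cv2.imread('pics/e_top.png');cv2.imwrite('pics/e_topc.png',cv2.resize(im[180:350,180:500],None,fx=2.5,fy=2.5,interpolation=cv2.INTER_CUBIC))
s=manip.state();q=s['tool_rot'];print(R.from_quat([q[1],q[2],q[3],q[0]]).as_matrix().round(3))
E
```

```text
time: 16.63
tool_pos: [0.421, -0.1246, 0.1281]
tool_rot: [-0.001, 0.997, -0.072, -0.0]
contact_force: [0.1, 0.4, -1.3]
gripper_width: 0.348
t 16.6333 tcp [ 0.421  -0.1246  0.1281] toolx yaw -0.1447 tilt 0.0022
crate frame: along x -0.0797, right of heel -0.0331, z 0.1281 F [ 0.1  0.4 -1.3] grip 0.35
[[ 0.989 -0.146 -0.001]
 [-0.146 -0.989  0.002]
 [-0.001 -0.002 -1.   ]]
```

View pics/e_topc.png

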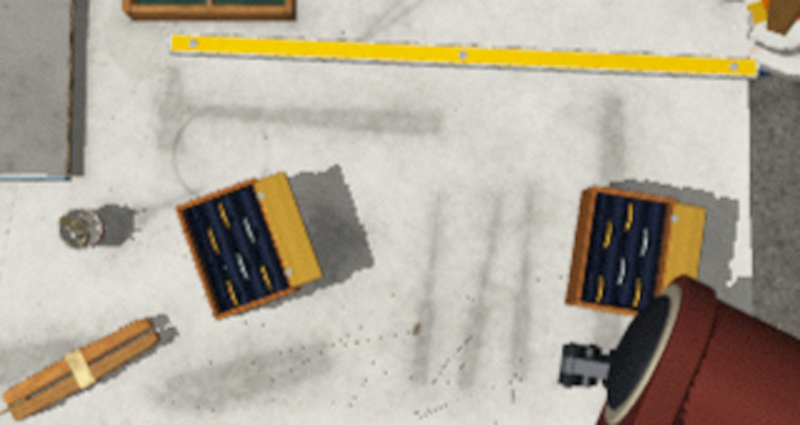

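View pics/e_wrist.png

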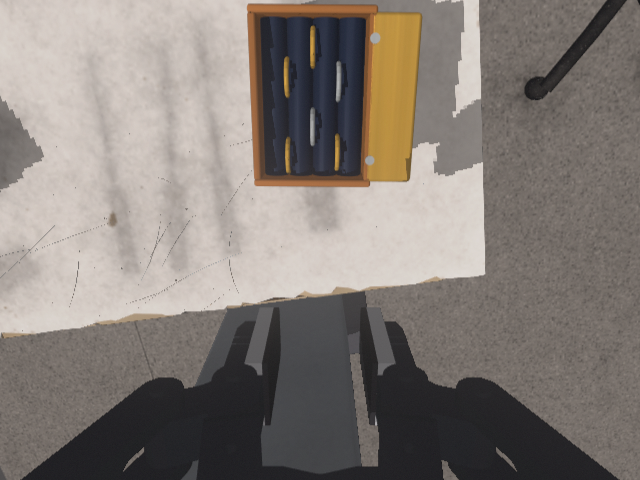

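```bash
python3 -m creep '[[0,0,0,0,-0.004,0.03,0.35],[0,0,0,0,0,0.03,0.35],[0,0,0,0,0,0.03,0.35],[0,0,0,0,0,0.02,0.35],[0,0,0,0,0,0.008,0.35],[0,0,0,0,0,0,0.35]]'; python3 - <<'E'
from h import *
from rel import rel
rel(.495,-.169,-.147)
im=manip.grab_frame('scene');a=cv2.resize(im[185:315,370:500],None,fx=3,fy=3)
w=manip.grab_frame('wrist'); o=np.zeros((480,800,3),np.uint8);o[:390,:390]=a;o[:,400:]=w[:,120:520];cv2.imwrite('pics/e2.png',o)
E
```

```text
time: 17.28
tool_pos: [0.4204, -0.1207, 0.0079]
tool_rot: [-0.002, 0.997, -0.073, -0.003]
contact_force: [0.3, 0.6, -0.4]
gripper_width: 0.351
t 17.2833 tcp [ 0.4204 -0.1207  0.0079] toolx yaw -0.1467 tilt 0.0076
crate frame: along x -0.0809, right of heel -0.0368, z 0.0079 F [ 0.3  0.6 -0.4] grip 0.35
```

View pics/e2.png

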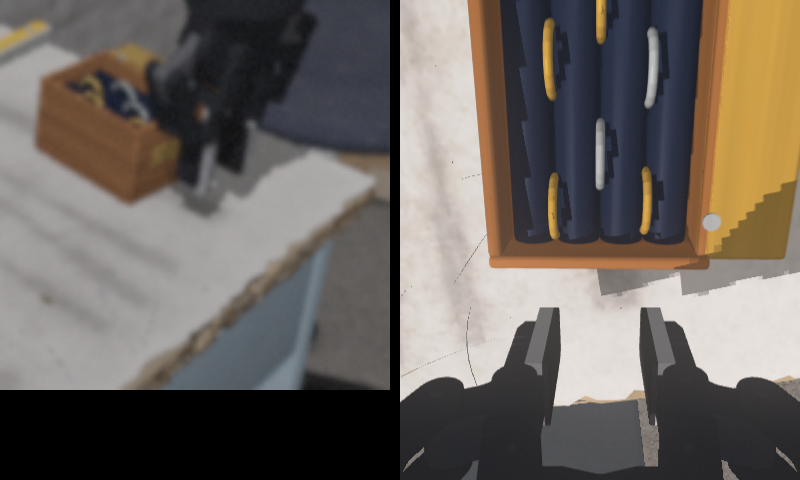

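```bash
python3 -m creep '[[0,0,0,0.01,0,0,0.35],[0,0,0,0.005,0,0,0.35],[0,0,0,0.005,0,0,0.35],[0,0,0,0.005,0,0,0.35],[0,0,0,0.005,0,0,0.35],[0,0,0,0.005,0,0,0.35],[0,0,-0.4,0.005,0,0,0.35],[0,0,-0.5,0.005,0,0,0.35],[0,0,-0.5,0.005,0,0,0.35],[0,0,-0.5,0.005,0,0,0.35],[0,0,-0.5,0.005,0,0,0.35],[0,0,-0.5,0.005,0,0,0.35],[0,0,-0.5,0.005,0,0,0.35],[0,0,0,0,0,0,0.35]]'; python3 - <<'E'
from h import *
from rel import rel
rel(.495,-.169,-.147)
im=manip.grab_frame('scene');a=cv2.resize(im[165:295,360:490],None,fx=3,fy=3)
w=manip.grab_frame('wrist'); o=np.zeros((480,800,3),np.uint8);o[:390,:390]=a;o[:,400:]=w[:,120:520];cv2.imwrite('pics/e3.png',o)
E
```

```text
time: 18.55
tool_pos: [0.4927, -0.1304, 0.0102]
tool_rot: [-0.001, 0.999, -0.043, 0.0]
contact_force: [0.1, 0.2, -0.0]
gripper_width: 0.35
t 18.55 tcp [ 0.4927 -0.1304  0.0102] toolx yaw -0.0859 tilt 0.0024
crate frame: along x -0.0080, right of heel -0.0378, z 0.0102 F [ 0.1  0.2 -0. ] grip 0.35
```

View pics/e3.png

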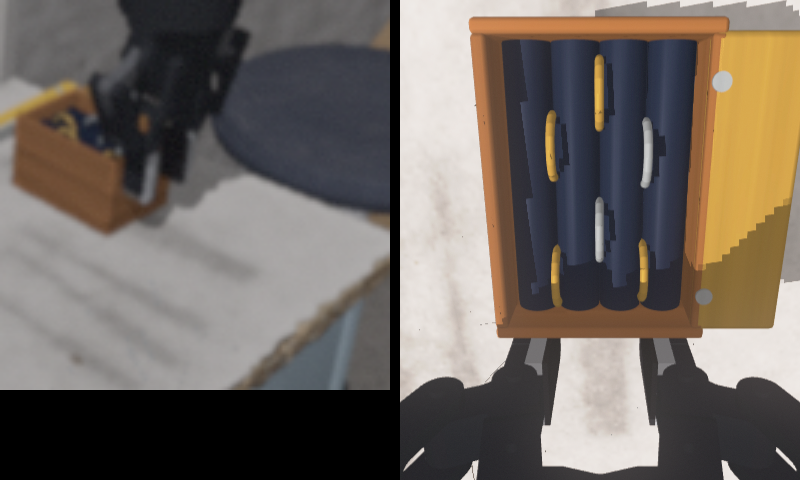

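```bash
python3 - <<'E'
from h import *
W=cal('wrist');p=ray(W,[[218,336],[422,336],[190,18],[448,18]],.058);print(p.round(4))
f=p[2:].mean(0);print('front',f.round(4),'yaw',np.arctan2(*(p[2:].mean(0)-p[:2].mean(0))[[1,0]]))
for y in(f[1],): print('rail x',.6465+(y+.0145)*.039)
E
```

```text
[[ 0.5078 -0.1007  0.058 ]
 [ 0.5024 -0.1634  0.058 ]
 [ 0.5957 -0.1083  0.058 ]
 [ 0.5903 -0.1705  0.058 ]]
front [ 0.593  -0.1394  0.058 ] yaw -0.0834216151411336
rail x 0.6416297648392134
```

```bash
python3 -m creep '[[0,0,-0.5,0.005,0,0,0.35],[0,0,-0.5,0.005,0,0,0.35],[0,0,-0.5,0.005,0,0,0.35],[0,0,-0.5,0.005,0,0,0.35],[0,0,-0.4,0.005,0,0,0.35],[0,0,-0.3,0.005,0,0,0.35],[0,0,0,0.005,0,0,0.35],[0,0,0,0.005,0,0,0.35],[0,0,0,0.003,0,0,0.35],[0,0,0,0,0,0,0.35]]'; python3 - <<'E'
from h import *
from rel import rel
rel(.495,-.169,-.147)
w=manip.grab_frame('wrist'); cv2.imwrite('pics/e4.png',w)
E
```

```text
time: 19.48
tool_pos: [0.5352, -0.1328, 0.0102]
tool_rot: [-0.001, 1.0, -0.02, 0.0]
contact_force: [-0.2, 0.4, -0.2]
gripper_width: 0.35
t 19.4833 tcp [ 0.5352 -0.1328  0.0102] toolx yaw -0.0392 tilt 0.0023
crate frame: along x 0.0345, right of heel -0.0417, z 0.0102 F [-0.2  0.4 -0.2] grip 0.35
```

View pics/e4.png

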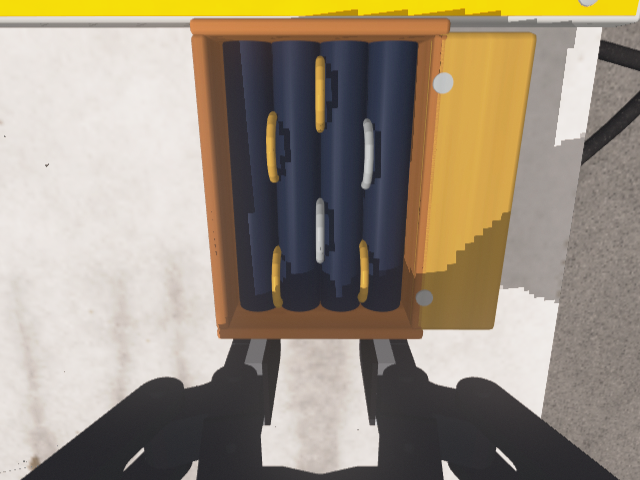

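```bash
python3 -m creep '[[0,0,0,0.002,0,0,0.35],[0,0,0,0.002,0,0,0.35],[0,0,0,0,0,0,0.35]]';python3 -m creep '[[0,0,0,0.002,0,0,0.35],[0,0,0,0,0,0,0.35]]';python3 -m creep '[[0,0,0,0.002,0,0,0.35],[0,0,0,0,0,0,0.35]]'
```

```text
time: 19.78
tool_pos: [0.5384, -0.1329, 0.0102]
tool_rot: [-0.001, 1.0, -0.02, -0.0]
contact_force: [-1.4, 0.6, 1.2]
gripper_width: 0.352
time: 19.95
tool_pos: [0.5402, -0.1329, 0.0099]
tool_rot: [-0.001, 1.0, -0.02, -0.001]
contact_force: [-2.6, -0.1, 2.2]
gripper_width: 0.351
time: 20.12
tool_pos: [0.54, -0.1329, 0.0098]
tool_rot: [-0.001, 1.0, -0.019, -0.004]
contact_force: [-10.0, -0.3, 8.0]
gripper_width: 0.354
```

```bash
python3 -m creep '[[0,0,0,0.001,0,0,0.35],[0,0,0,0,0,0,0.35],[0,0,0,-0.01,0,0,0.35],[0,0,0,-0.02,0,0,0.35],[0,0,0,-0.03,0,0,0.35],[0,0,0,-0.02,0,-0.03,0.35],[0,0,0,0,0,-0.04,0.35],[0,0,0,0,0,-0.04,0.35],[0,0,0,0,0,0,0.35],[0,0,0,0,0,0,0.35]]'; python3 - <<'E'
from h import *
from rel import rel
rel(.495,-.169,-.147)
W=cal('wrist');cv2.imwrite('pics/f_w.png',manip.grab_frame('wrist'))
im=manip.grab_frame('scene');cv2.imwrite('pics/f_s.png',cv2.resize(im[150:350,200:460],None,fx=3,fy=3,interpolation=cv2.INTER_CUBIC))
im=manip.grab_frame('top');cv2.imwrite('pics/f_t.png',cv2.resize(im[140:350,180:500],None,fx=2.5,fy=2.5,interpolation=cv2.INTER_CUBIC))
E
```

```text
time: 20.95
tool_pos: [0.466, -0.1313, 0.124]
tool_rot: [0.0, 1.0, -0.02, 0.004]
contact_force: [0.3, -0.6, -0.4]
gripper_width: 0.348
t 20.95 tcp [ 0.466  -0.1313  0.124 ] toolx yaw -0.0395 tilt 0.0076
crate frame: along x -0.0342, right of heel -0.0330, z 0.1240 F [ 0.3 -0.6 -0.4] grip 0.35
```

View pics/f_w.png

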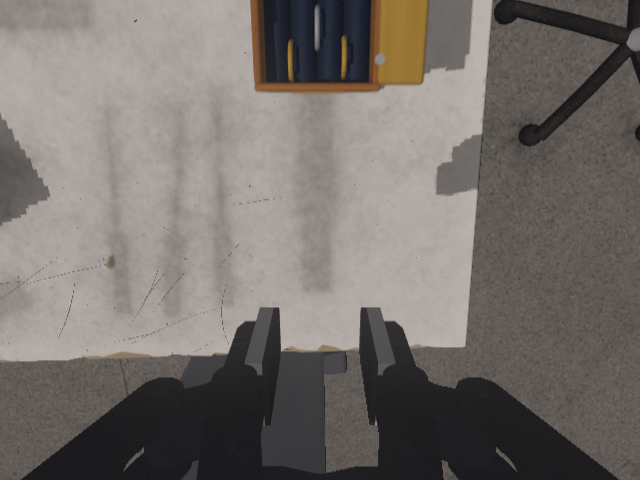

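View pics/f_s.png

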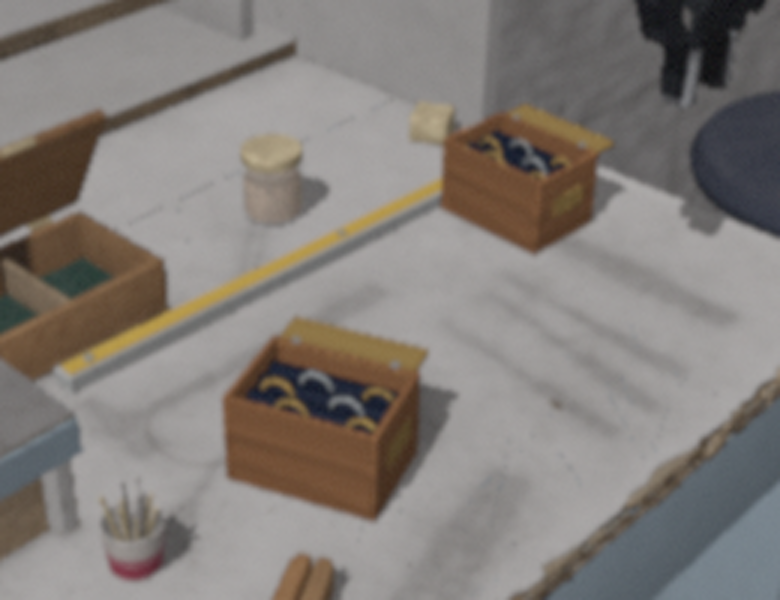

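View pics/f_t.png

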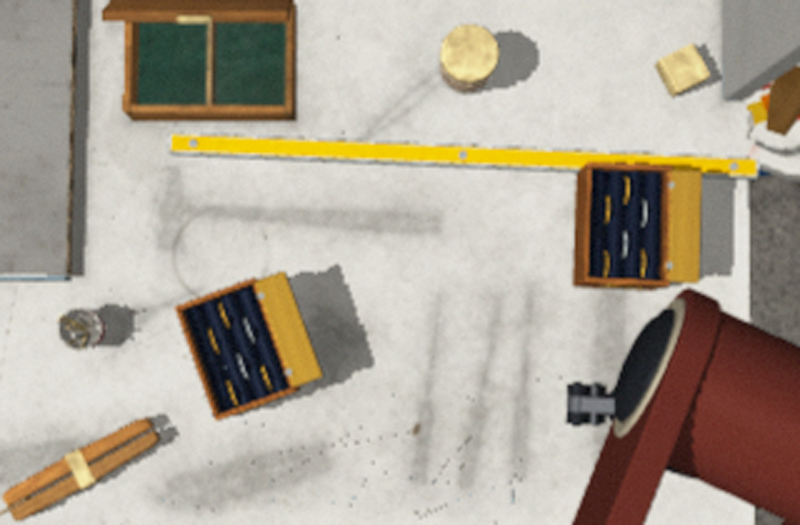

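```bash
python3 - <<'E'
from h import *
T=cal('top');a=lambda L:np.array(L)/2.5+[180,140]
p=ray(T,a([(584,166),(668,169),(575,285)]),.058);r=ray(T,a([(171,151),(755,175)]),.0135)
print(p.round(4),r.round(4))
d=r[0]-r[1];f=p[:2].mean(0);print('front gap',f[0]-(r[1][0]+(f[1]-r[1][1])*d[0]/d[1]))
print('yaw diff',np.arctan2(-(p[0]-p[1])[0],(p[0]-p[1])[1])-np.arctan2(-d[0],d[1]))
s=proj(T,np.array([[.5024,.1494,0]]))
E
```

```text
[[ 0.6384 -0.1036  0.058 ]
 [ 0.6364 -0.166   0.058 ]
 [ 0.5496 -0.0962  0.058 ]] [[ 0.6554  0.211   0.0135]
 [ 0.6386 -0.2425  0.0135]]
front gap -0.0052104525061084095
yaw diff 0.005418044413488025
```

```bash
python3 -m creep '[[0,0,0,0,0,-0.03,0.35],[0,0,0,0.03,0.01,-0.02,0.35],[0,0,0,0.03,0.01,0,0.35],[0,0,0,0.02,0.01,0,0.35],[0,0,0,0,0,0,0.35],[0,0,0,0,0,0,0.35]]'; python3 - <<'E'
from h import *
W=cal('wrist');w=manip.grab_frame('wrist');cv2.imwrite('pics/g_w.png',w)
print(W[0]['xyz'])
E
```

```text
time: 21.6
tool_pos: [0.5415, -0.1632, 0.1672]
tool_rot: [-0.002, 1.0, -0.02, -0.003]
contact_force: [-0.5, 0.3, -0.5]
gripper_width: 0.347
[ 0.6270535  -0.16757307  0.33098619]
```

View pics/g_w.png

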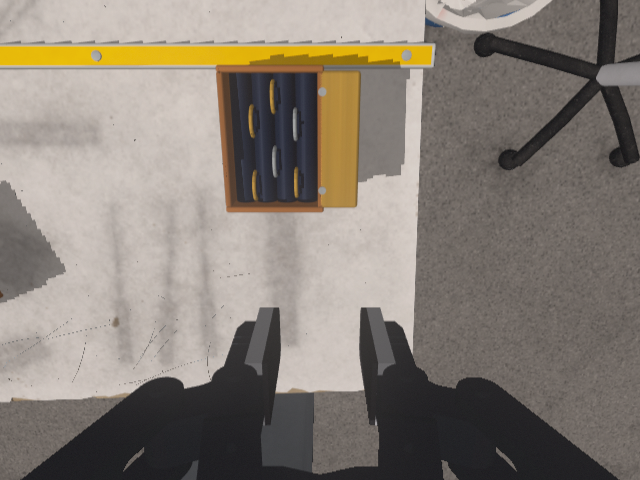

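```bash
python3 - <<'E'
from h import *
W=cal('wrist');w=cv2.imread('pics/g_w.png');cv2.imwrite('pics/g_c.png',cv2.resize(w[35:95,190:350],None,fx=5,fy=5,interpolation=cv2.INTER_CUBIC))
f=ray(W,[[218,66.5],[323,66.5]],.058);r=ray(W,[[100,67.5],[215,68],[325,67],[430,66.5]],.0135);print(f.round(4),r.round(4))
E
```

```text
[[ 0.641  -0.1071  0.058 ]
 [ 0.6386 -0.1688  0.058 ]] [[ 0.6459 -0.0164  0.0135]
 [ 0.6425 -0.0951  0.0135]
 [ 0.6402 -0.1704  0.0135]
 [ 0.6376 -0.2421  0.0135]]
```

View pics/g_c.png

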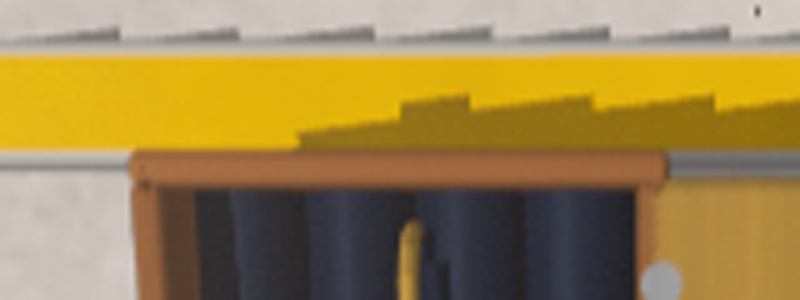

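```bash
python3 - <<'E'
from plant import manip
s=manip.state();print(s['time'],s['contact_force'],abs(s['joint_vel']).max());print(manip.job_done())
E
```

```text
21.65 [-0.20908901  0.99195029  0.4839988 ] 0.030316492780206886
the job is handed in; nothing more can be done
None
```

I tipped both crates to the right by their lips and pushed them back flat. The left one showed bare plywood and the right one the red stamp. I then pushed the right, stamped crate to the dispatch line with two half-open fingers on its near wall, and handed in at 21.65 s. No verdict was reported.

**Last checks before hand-in**
- **Flush:** the close wrist view puts the stamped crate's far wall about 1 mm from the rail. The top camera's rougher corner picks gave a gap of about 5 mm, so the two disagree, though both are inside the 8 mm limit. The push ended with the contact force rising to 10 N and the tool no longer advancing, which also points to contact.
- **Square:** the far wall is square to the rail within about 0.01 rad.
- **Plain crate:** it stands flat about 5 mm from where it started.
- **Bystanders:** they look unmoved by eye; I did not remeasure them. The gripper was clear of everything.

**What went wrong on the way**
- **First press missed:** it did not touch the lip. The closed fingertips make contact about 21 mm above the reported TCP, so I corrected for that and pressed again.

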